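# Load the tweezers in the UV cleaner

### The arm

A 6-joint arm with a two-finger parallel gripper is mounted at the origin on a cart in front of the work surface, level with it; the furniture and walls round the work are solid. World frame = base frame: x ahead of the robot, y to its left, z up, the work surface at z = 0. Lengths are in mm, angles in rad, forces in N, time in s.
With the tool pointing down it reaches from about 275 to 750 mm from the base axis. Payload 10.2 kg.
Tool frame: the origin (TCP) lies midway between the tips of the shut fingers; the grasp point (between the pads) lies 19 mm behind it; z points along the fingers, y is the line along which they close (so a half turn about z gives the same grasp; the last joint's range is limited). The gripper opens to 85 mm and grips with 20 to 120 N. Pads are 22 mm wide; open, the fingers measure 114 mm over their backs; the gripper's body (76 mm by 85 mm) begins 54 mm behind the grasp point. The pads swing forward as they close: fully open they stand 13 mm farther back than shut.
Start: joints at [-1.36, 0.313, 1.498, -0, 1.331, -0.223], TCP at [220.657, -476.384, 231.294] pointing down, gripper open.
Joint ranges: [-2.94, 2.94], [-0.97, 2.17], [0.19, 2.56], [-1.23, 4.37], [0.02, 3.11], [-2.88, 2.88]. Speed limits (rad/s): [2.39, 2.39, 3.01, 3.14, 3.14, 3.14].

### API

Orientations are given as a unit quaternion [w, x, y, z].
In Python, from rig import ctrl, capture, camera_info gives the robot as it stands.
- The arm moves only by the tool apply_moves, never from a script. Its argument "targets" is a list of rows, each a list of 3 entries, a list of its own where there are three numbers: the finger opening in mm, from 0 to 85.4, then the shift along the world's x, y, z in mm, then the turn, a rotation vector about the world's x, y, z in degrees. In form: [[grip, [dx, dy, dz], [rx, ry, rz]], ...]. A call has 1 to 20 rows; each row is the pose to reach, as a shift and turn from the pose commanded when the call began; what a row does not reach only later rows make up. A row lasts 1/10 s, in which the tool goes at most 50 mm and 8.59 degrees, less where a joint would pass 70% of its speed; a pose out of reach is approached as far as the arm can. A call with a gripper value outside its range is refused whole. The fingers move at their own pace and stop on an object; "squeeze" is the grip in N (left out, the last holds). Time passes only in rows, so rows that repeat a pose let the fingers close. It gives the time, the measured TCP pose, the force, the opening and the grip force at its end, in the units of the state.
- ctrl.sense(): the state, without advancing time (a new reading comes with each control period).
- capture(name): name is "scene" or "top" or "wrist"; returns (picture, depth): 400x640x3 uint8, blue, green, red; 400x640 float32, mm along the optical axis (not along the pixel's ray), 0 where there is no reading.
- camera_info(name): a dict with "vfov" (degrees; the focal length in pixels is half the picture's height over the tangent of half this angle, whatever the lens; pixels are square), "cx", "cy" (the principal point, pixels), "extrinsics" (4x4, takes a point from camera to world coordinates). Camera axes: x right, y down, z forward; pixel columns grow to the right and rows downward; lengths in mm; the calibration is good to about 2 mm. A picture is of the moment at which its call begins: read the wrist's pose just before it. camera_info takes no time and is no camera call; for the wrist camera it gives the pose at the moment of the call.
- ctrl.finish_job(): hands the job in; it is judged then, once.
The state is a dict: "time_s": time; "joints": joint angles; "dq": joint speeds; "tau": joint torques, N m; "eef_pos": TCP position; "ee_rot": TCP orientation; "force": force on the tool from outside, world axes, zero at the start; "wrist_torque": the same for the moment, N m; "grip_width": opening from 0.0 (shut) to 1.0 (fully open); "grip_force": force on a finger pad.
Only numpy, scipy, OpenCV 4.12 (cv2) and the standard library are available. Lean on these libraries where they do the work, as an engineer would, in place of code of your own. Each camera call takes 0.05 s, during which the arm holds its last target. There are 200 camera calls.

### The job

Get the tweezers ready for UV cleaning. Lay the steel tweezers that are on the desk in the free pair of notches of the cleaner's tray, tips pointing away from the tray's handle like the black pair beside them; slide the tray under the cleaner's hood until its front panel closes the mouth, and swing the latch down across the panel until it stands level. Both tweezers must stay in their notches, and leave the pen, the vial and the glass dish where they are.

Things in the scene. Friction and masses are not known exactly. Their poses are not given: they have to be found in the camera images.
- uv_cleaner: White and grey low bench cleaner, 210 wide, 165 deep, 72 high, fixed. Origin on the desk under the middle of its front face; +x into the mouth, +y to the left seen from in front. A 6 mm thick sill runs out 35 in front of the face; on it two guides, top at z 14, 126 apart from x -30 to -10, flaring to 139 apart at x -42. Amber window in the roof.
- mouth (a point): Middle of the mouth's lower edge: on the sill (6 above the desk), in the plane of the front face. The mouth is 126 wide, 155 deep, and 38 high up to the lintel.
- latch (a joint): Turn latch beside the mouth, on its right. Pivot along the cleaner's x, at y -88, z 36; the bar (15 wide, 6 thick) lies 11 to 18 in front of the face and reaches 50 from the pivot. 0 = upright, positive leans toward the mouth, 1.57 = level across the tray's panel (locked, end stop). Stays where it is left; about 1 N moves it.
- latch_knob (a point): Middle of the black knob (11 across, 16 long, sticking out toward the robot) on the latch bar, 42 from the pivot.
- tray: Loose dark steel tray, 220 g. Origin: middle of its underside; +x the end that goes in first. Pan x -70 to 70, 120 wide, rim 12 high. Grey front panel x -78 to -70, z 12 to 46, 144 wide (stops against the cleaner's face; 118 wide below z 12). Fully home the origin is 70 inside the face, on the sill. Two white notched rests cross the pan.
- tray_handle (a point): Grasp point on the tray's black blade handle, at tray x -118, y 0, z 26. The blade is 12 thick (tray y), x -141 to -80, z 14 to 38.
- free_rest (a point): Middle of the free place: tray x 0, y -27, z 10.5, the height of the tweezers' underside when they lie there. The rests stand at tray x +34 and -34, 10 thick, top at z 22; notches 16 wide, floor at z 10 to 11.5, at y -27 (free) and y +27 (black tweezers).
- tweezers_fine: Steel tweezers, 121 long, 12 wide, 10 high, 18 g, lying on the desk. Origin at the middle of the underside; they lie along their own y, the fine tips at -y, the joined blunt end at +y. Grasp across the waist (own x).
- tweezers_tip (a point): Tip of the steel tweezers.
- tweezers_waist (a point): Middle of the steel tweezers, 5 above their underside.
- tweezers_black: Black tweezers, 128 long, lying in the tray's other notches with the tips toward tray +x; origin and axes as for the steel ones.
- pen: Blue ball pen, 147 long, 9 high, lying on the desk near the tweezers; leave it. Origin at the middle of the underside.
- vial: Brown glass vial with a cap, 22 across, 49 high, standing on the desk; leave it. Origin at the middle of the underside.
- dish: Glass dish, 57 across, 13 high, on the desk; leave it. Origin at the middle of the underside.
- black_tip (a point): Tip of the black tweezers.
Mind the look-alikes: they are no part of the job. Of the things shaped like the tweezers_black, the black one is meant.

How it is judged (in metres and radians):
On the way, in this order (a step that is already met when the one before it is completed fails the run):
1. the steel tweezers lie in the free notches, tips away from the handle, while the tray is still outside (y of tweezers_fine in the frame of tray between -0.033 and -0.021 m and z of tweezers_fine in the frame of tray between 0.006 and 0.015 m and angle between the y axis of tweezers_fine and the x axis of tray, either way round below 0.12 rad and x of tweezers_tip in the frame of tray above 0.045 m and x of tray in the frame of uv_cleaner below 0.03 m), for 0.2 s.
2. the tray is fully home, its panel against the cleaner's face (x of tray in the frame of uv_cleaner above 0.066 m and z of tray in the frame of uv_cleaner below 0.01 m and angle between the x axis of tray and the x axis of uv_cleaner, either way round below 0.06 rad), for 0.2 s.
At the end, for the whole second after the job is handed in: The tray is home (panel within 4 mm of the face, on the sill, straight to 0.06 rad), the latch is level (over 1.45 rad), both tweezers lie at rest in their own notches (within 6 mm sideways, 0.12 rad, tips away from the handle) (all of step 2 and y of tweezers_fine in the frame of tray between -0.033 and -0.021 m and z of tweezers_fine in the frame of tray between 0.006 and 0.015 m and angle between the y axis of each of tweezers_fine, tweezers_black and the x axis of tray, either way round below 0.12 rad and x of each of tweezers_tip, black_tip in the frame of tray above 0.045 m and y of tweezers_black in the frame of tray between 0.021 and 0.033 m and z of tweezers_black in the frame of tray between 0.006 and 0.015 m and value of joint latch above 1.45 rad and linear speed of each of tray, tweezers_fine below 0.02 m/s); the robot touches nothing.
It fails at once if the pen is moved by more than 20 mm (distance of pen from where it was at the start of the episode above 0.02 m).
It fails at once if the vial is moved by more than 20 mm (distance of vial from where it was at the start of the episode above 0.02 m).
It fails at once if the glass dish is moved by more than 20 mm (distance of dish from where it was at the start of the episode above 0.02 m).
It fails at once if the vial is tipped over (angle between vial's own z axis and vertical above 0.5 rad).
It also fails if it takes over 72 s, if anything falls off the work surface, if the arm or the gripper's body presses on something with over 40 N, if the wrist force passes 120 N, or if a joint passes its speed limit or range.

## Working session

There is one attempt and no reset: what is moved stays moved. The work goes in short steps, Python scripts to look and compute and a tool call to move; the robot and the scene stay as the last step left them, time stands still between calls to the robot, and variables do not carry over. Pictures are saved under pics/ and viewed, at most 10 in all, crops included, and the job is handed in when it is done.

Besides the shell and the picture viewer there is one more tool, called after "Request:" as a command line: name --argument value ..., lists and objects as JSON in quotes. apply_moves: Moves the arm, as the interface text tells. Its arguments: {"type":"object","properties":{"targets":{"type":"array","items":{"type":"array"}},"squeeze":{"type":"number"}},"required":["targets"]}

```bash
mkdir -p pics; ls; cat > h.py <<'E'
import numpy as np, cv2
from rig import ctrl, capture, camera_info
def K(i):
    f=200/np.tan(np.radians(i['vfov'])/2); return f,i['cx'],i['cy'],np.array(i['extrinsics'])
def w(i,d,u,v,r=1):
    f,cx,cy,T=K(i); z=d[int(v)-r:int(v)+r+1,int(u)-r:int(u)+r+1]; z=np.median(z[z>0])
    return (T@[(u-cx)/f*z,(v-cy)/f*z,z,1])[:3].round(1)
def ray(i,u,v,h):
    f,cx,cy,T=K(i); d=T[:3,:3]@[(u-cx)/f,(v-cy)/f,1]; o=T[:3,3]; return (o+d*(h-o[2])/d[2]).round(1)
def proj(i,p):
    f,cx,cy,T=K(i); q=np.linalg.inv(T)@[*p,1]; return (q[:2]/q[2]*f+[cx,cy]).round(1)
def snap(n):
    i=camera_info(n); p,d=capture(n); np.savez(f'{n}.npz',p=p,d=d,i=np.array(i,dtype=object)); return i,p,d
def load(n):
    z=np.load(f'{n}.npz',allow_pickle=True); return z['i'].item(),z['p'],z['d']
E
python3 - <<'E'
from h import *
for n in('top','scene'):
    i,p,d=snap(n); print(n,i); cv2.imwrite(f'pics/{n}0.png',cv2.resize(p,(800,500),interpolation=cv2.INTER_CUBIC))
print(ctrl.sense())
E
```

```text
pics
top {'vfov': 43.24644343923471, 'cx': 320.99036270867487, 'cy': 200.94155939575953, 'extrinsics': array([[ 1.71657245e-03, -9.96891900e-01,  7.87628970e-02,
         4.73517965e+02],
       [-9.99977279e-01, -2.22464628e-03, -6.36338209e-03,
        -2.15573303e+01],
       [ 6.51882364e-03, -7.87501843e-02, -9.96873068e-01,
         1.24624119e+03],
       [ 0.00000000e+00,  0.00000000e+00,  0.00000000e+00,
         1.00000000e+00]])}
scene {'vfov': 50.999512214359335, 'cx': 324.44453959722733, 'cy': 202.600311661631, 'extrinsics': array([[-6.28319378e-01, -5.27977841e-01,  5.71361670e-01,
        -6.03839854e+01],
       [-7.77819334e-01,  4.12608421e-01, -4.74079503e-01,
         4.90113654e+02],
       [ 1.45548362e-02, -7.42289492e-01, -6.69921239e-01,
         7.90594936e+02],
       [ 0.00000000e+00,  0.00000000e+00,  0.00000000e+00,
         1.00000000e+00]])}
{'time_s': 0.1, 'joints': array([-1.36040036e+00,  3.13385148e-01,  1.49832198e+00, -1.91226118e-05,
        1.33098974e+00, -2.23412032e-01]), 'dq': array([ 0.00135938, -0.00206717, -0.00349637, -0.00090375, -0.0005474 ,
       -0.00016354]), 'tau': array([ 2.07778430e-03, -4.12897861e+01, -2.60140765e+01, -2.20327684e-04,
        3.05416972e-03, -9.24403423e-06]), 'eef_pos': array([ 220.60581527, -476.16557213,  230.81158333]), 'ee_rot': array([-5.52156184e-04,  9.76567771e-01,  2.15209393e-01, -5.69313902e-06]), 'force': array([-0.93741727,  0.01568552, -0.23144493]), 'wrist_torque': array([0.05105667, 0.0092436 , 0.04234402]), 'grip_force': 0.0, 'grip_width': 1.0009159150725164}
```

View pics/top0.png

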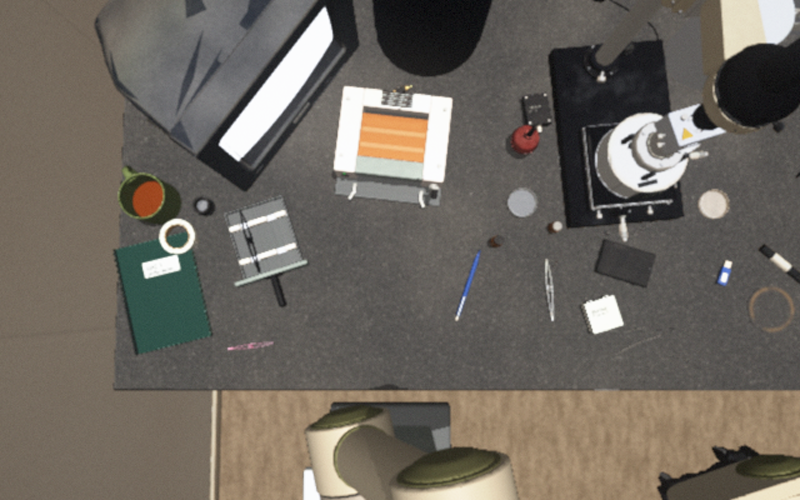

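View pics/scene0.png

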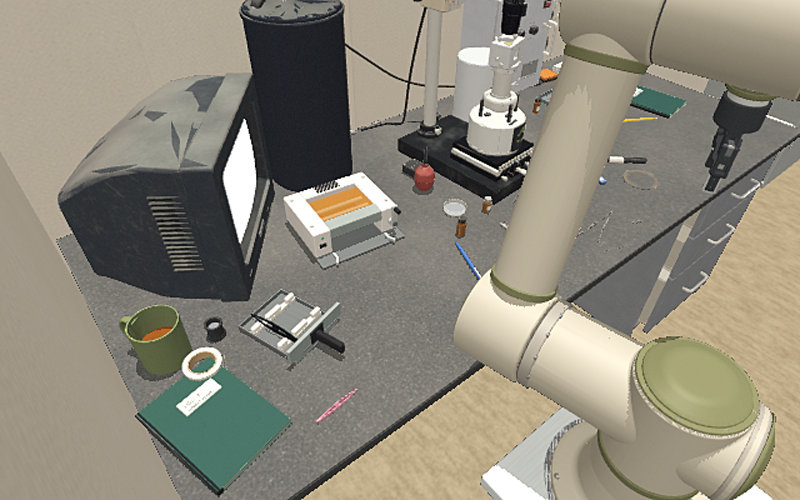

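The top view (800x500) shows the tray at (265,245) with its handle toward (280,300), the cleaner at (395,145), the steel tweezers at (549,290), the pen at (467,285), the vial at (495,242) and the dish at (522,203). Next I enlarge these.

```bash
python3 - <<'E'
from h import *
i,p,d=load('top')
c=lambda u,v,a,b,s:cv2.resize(p[v:v+b,u:u+a],(a*s,b*s),interpolation=cv2.INTER_CUBIC)
A=c(176,150,80,100,5); B=c(260,65,110,100,3); C=c(400,195,50,66,6)
M=np.zeros((600,800,3),np.uint8); M[:500,:400]=A; M[:300,400:730]=B; 
C=c(400,200,66,60,5);M[300:600,400:730]=C
cv2.imwrite('pics/m.png',M)
E
```

```text
(no output)
```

View pics/m.png

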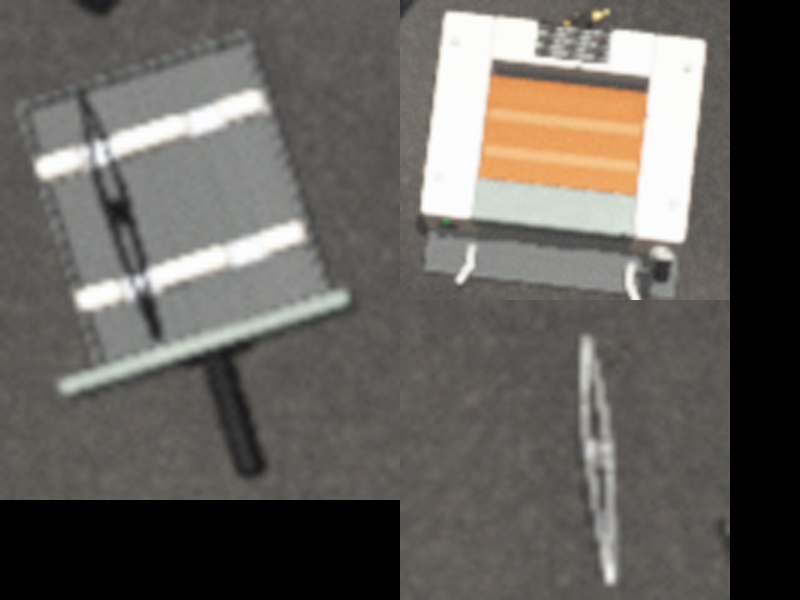

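```bash
python3 - <<'E'
from h import *
i,p,d=load('top')
R=lambda u,v,h:ray(i,u,v,h)
t=lambda a,b,h:R(176+a/5,150+b/5,h)
print('panel',t(68,386,46),t(348,298,46)); print('far',t(22,105,12),t(248,35,12)); print('hend',t(253,470,38))
print('rest notch free',t(210,121,15),t(245,250,15),'black',t(98,152,15),t(138,288,15))
c=lambda a,b,h:R(260+(a-400)/3,65+b/3,h)
print('roof',c(445,12,72),c(705,40,72),c(687,242,72),c(422,215,72)); print('knob',c(660,262,78),w(i,d,260+260/3,65+262/3), w(i,d,330,110), w(i,d,205,195))
s=lambda a,b,h:R(400+(a-400)/5,200+(b-300)/5,h)
print('tw',s(586,337,4),s(611,582,4), w(i,d,439.6,230.5,2))
for n,u,v,h in(('pen',467,285,5),('pe1',479,252,5),('pe2',457,319,5),('vial',495,242,49),('dish',522,203,13)): print(n,R(u*.8,v*.8,h))
E
```

```text
panel [505.2 282.4  46. ] [547.3 150.2  46. ]
far [644.2 316.7  12. ] [679.3 206.2  12. ]
hend [465.5 195.5  38. ]
rest notch free [636.1 223.5  15. ] [572.6 205.3  15. ] black [620.6 278.1  15. ] [553.9 257.2  15. ]
roof [881.4  81.1  72. ] [ 859.4 -125.4   72. ] [ 697.1 -110.5   72. ] [718.   97.7  72. ]
knob [680.1 -88.9  78. ] [679.5 -88.7  81.4] [783.2 -50.1  69. ] [585.8 257.    3.2]
tw [ 556.3 -316.7    4. ] [ 435.9 -327.     4. ] [ 499.3 -321.3    5.6]
pen [ 505.1 -159.     5. ]
pe1 [ 570.3 -183.1    5. ]
pe2 [ 438.6 -138.9    5. ]
vial [ 586.1 -208.1   49. ]
dish [ 667.  -267.9   13. ]
```

Request:
apply_moves --targets '[[85,[276,154,0],[0,0,-20]],[85,[276,154,0],[0,0,-20]],[85,[276,154,0],[0,0,-20]],[85,[276,154,0],[0,0,-20]],[85,[276,154,0],[0,0,-20]],[85,[276,154,0],[0,0,-20]],[85,[276,154,0],[0,0,-20]],[85,[276,154,0],[0,0,-20]],[85,[276,154,0],[0,0,-20]],[85,[276,154,0],[0,0,-20]]]'

```text
time_s: 1.1
eef_pos: [495.9, -323.0, 231.1]
ee_rot: [-0.0, 0.999, 0.042, -0.0]
force: [0.3, -0.9, 0.2]
grip_width: 0.996
grip_force: 0.0
```

```bash
python3 - <<'E'
from h import *
s=ctrl.sense(); print(s['eef_pos'],s['ee_rot'],s['time_s'])
i,p,d=snap('wrist'); print(K(i)); cv2.imwrite('pics/w1.png',p)
for q in((556,-317,5),(436,-327,5)): print(proj(i,q))
E
```

```text
[ 495.90328387 -322.95983083  231.14141157] [-9.84087949e-05  9.99124761e-01  4.18287843e-02 -2.35715118e-04] 1.1
(np.float64(308.11847079560295), 320.29621080943923, 197.14351013510125, array([[ 8.39570161e-02, -9.58069185e-01, -2.73961048e-01,
         5.64121924e+02],
       [-9.96469373e-01, -8.07450985e-02, -2.30003665e-02,
        -3.17675416e+02],
       [-8.50694316e-05,  2.74924836e-01, -9.61465718e-01,
         3.74076120e+02],
       [ 0.00000000e+00,  0.00000000e+00,  0.00000000e+00,
         1.00000000e+00]]))
[319.2 116.3]
[319.2 214.5]
```

View pics/w1.png

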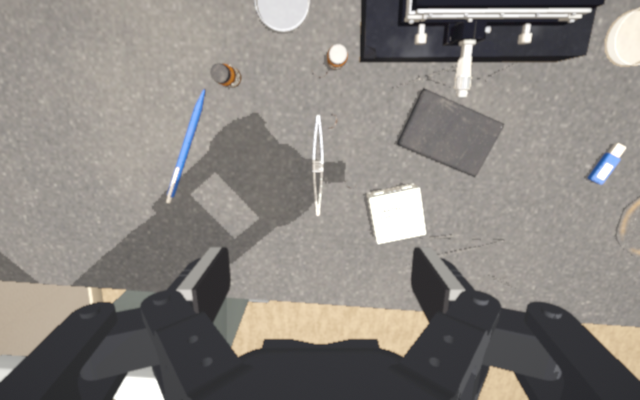

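The wrist view shows the steel tweezers from (319,116) to (319,214), exactly where the top view predicted. To tell the ends apart I go lower.

Request:
apply_moves --targets '[[50,[0,1,-50],[0,0,0]],[50,[0,1,-100],[0,0,0]],[50,[0,1,-120],[0,0,0]],[50,[0,1,-120],[0,0,0]]]'

```text
time_s: 1.55
eef_pos: [494.8, -321.0, 108.5]
ee_rot: [-0.002, 0.999, 0.042, -0.002]
force: [0.8, 0.5, -0.0]
grip_width: 0.585
grip_force: 0.0
```

```bash
python3 - <<'E'
from h import *
i0,p0,_=load('wrist')
s=ctrl.sense(); print(s['eef_pos'],s['time_s'])
i,p,d=snap('wrist'); 
a=proj(i,(556,-317,5));b=proj(i,(436,-327,5));print(a,b)
u0,u1,v0,v1=270,370,int(a[1])-20,min(int(b[1])+20,400); print(u0,v0,v1)
c=cv2.resize(p[v0:v1,u0:u1],None,fx=590/(v1-v0),fy=590/(v1-v0),interpolation=cv2.INTER_CUBIC)
print(c.shape)
cv2.imwrite('pics/w2.png',c)
E
```

```text
[ 494.81056129 -320.9838105   108.47065469] 1.55
[321.7 118.1] [321.5 258.8]
270 98 278
(590, 328, 3)
```

View pics/w2.png

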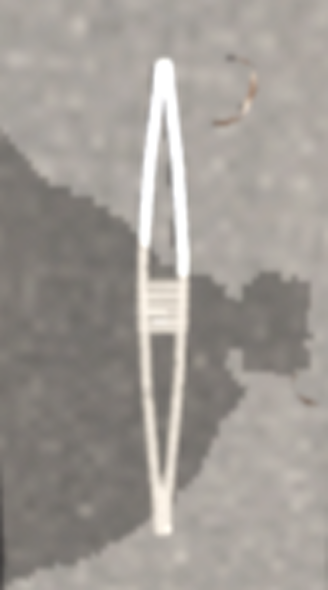

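The crop shows the tweezers' upper (far) end rounded at (163,60) and the lower end square and solid at (163,533), with the ribbed waist at (162,305). It doesn't settle which end has the tips, so I compare with the black pair later. First I measure the waist.

```bash
python3 - <<'E'
from h import *
i,p,d=load('wrist')
a=ray(i,319.7,116.3,5);b=ray(i,319.7,260.6,5);print(a,b,(a+b)/2,np.linalg.norm(a-b),np.degrees(np.arctan2(*(a-b)[1::-1])))
print(ray(i,319.4,190,8),w(i,d,319.4,190,2),w(i,d,300,150,2))
m=(d>0); f,cx,cy,T=K(i); v,u=np.mgrid[110:266,300:340]; z=d[110:266,300:340]
P=np.stack([(u-cx)/f*z,(v-cy)/f*z,z],-1)@T[:3,:3].T+T[:3,3]
for r0,r1 in((2,14),(14,40),(40,70),(72,88),(95,125),(125,140),(141,151)):
    q=P[r0:r1].reshape(-1,3); q=q[q[:,2]>2.5]; print(len(q),q.mean(0).round(1) if len(q) else'',q[:,2].max() if len(q) else'')
s=ctrl.sense();print(s['eef_pos'])
E
```

```text
[ 557.2 -315.3    5. ] [ 434.1 -325.6    5. ] [ 495.65 -320.45    5.  ] 123.53015826104978 4.78290077555146
[ 499.3 -319.9    8. ] [ 499.1 -319.9    7.5] [ 529.2 -301.5   -0.8]
28 [ 555.5 -315.5   31.4] 251.18339753578277
96 [ 542.7 -316.5   11.8] 251.18339753578277
114 [ 521.3 -318.3   15. ] 251.18339753578277
209 [ 500.8 -319.8   14.5] 251.18339753578277
129 [ 479.  -321.6   22.8] 251.18339753578277
72 [ 456.4 -323.4   16.2] 251.18339753578277
51 [ 443.9 -324.2   14.6] 251.18339753578277
[ 495.89029183 -321.82155544  111.0319742 ]
```

Request:
apply_moves --targets '[[40,[-1,0,-50],[0,0,0]],[40,[-1,0,-85],[0,0,0]],[40,[-1,0,-105],[0,0,0]],[40,[-1,0,-109],[0,0,0]],[40,[-1,0,-109],[0,0,0]],[0,[-1,0,-109],[0,0,0]],[0,[-1,0,-109],[0,0,0]],[0,[-1,0,-109],[0,0,0]],[0,[-1,0,-109],[0,0,0]],[0,[-1,0,-109],[0,0,0]],[0,[-1,0,-109],[0,0,0]]]' --squeeze 30

```text
time_s: 2.7
eef_pos: [496.4, -322.0, 4.1]
ee_rot: [0.001, 0.999, 0.042, 0.001]
force: [-0.4, 1.2, 7.0]
grip_width: 0.108
grip_force: 29.6
```

Request:
apply_moves --targets '[[0,[0,0,40],[0,0,0]],[0,[0,0,80],[0,0,0]],[0,[0,30,120],[0,0,0]],[0,[30,530,190],[0,0,12.6]],[0,[30,530,190],[0,0,12.6]],[0,[30,530,190],[0,0,12.6]],[0,[30,530,190],[0,0,12.6]],[0,[30,530,190],[0,0,12.6]],[0,[30,530,190],[0,0,12.6]],[0,[30,530,190],[0,0,12.6]],[0,[30,530,190],[0,0,12.6]],[0,[30,530,190],[0,0,12.6]],[0,[30,530,190],[0,0,12.6]],[0,[30,530,190],[0,0,12.6]],[0,[30,530,190],[0,0,12.6]],[0,[30,530,190],[0,0,12.6]]]'

```text
time_s: 4.3
eef_pos: [525.6, 207.7, 192.4]
ee_rot: [0.0, 0.988, 0.151, -0.0]
force: [-0.7, -0.6, 0.1]
grip_width: 0.108
grip_force: 29.3
```

```bash
python3 - <<'E'
from h import *
s=ctrl.sense(); print(s['eef_pos'],s['ee_rot'],s['grip_width'],s['time_s'],s['joints'])
i,p,d=snap('wrist'); cv2.imwrite('pics/w3.png',cv2.resize(p[:370,150:520],None,fx=1.6,fy=1.6,interpolation=cv2.INTER_CUBIC))
E
```

```text
[525.63971427 207.66823029 192.38444149] [ 1.67226155e-04  9.88474083e-01  1.51390085e-01 -4.68121342e-05] 0.10829460571861524 4.3 [ 1.69151483e-01  4.32180916e-01  1.43165488e+00 -3.47603098e-04
  1.27785623e+00  1.43609937e+00]
```

View pics/w3.png

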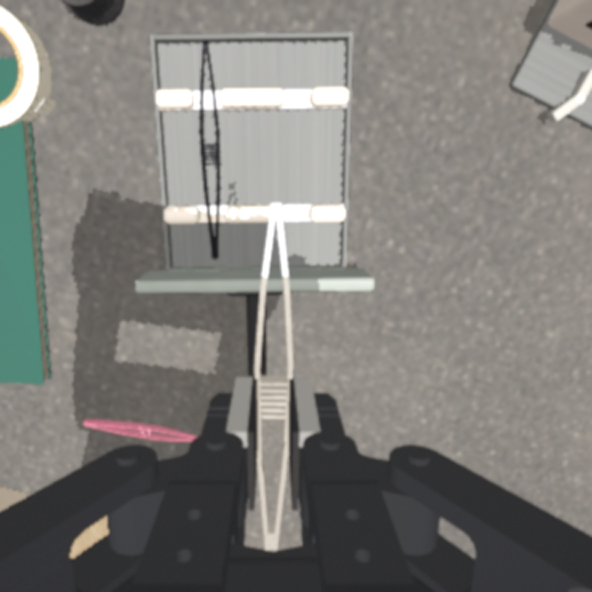

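The wrist view (370 px crop at 1.6x) shows the black pair from tip (206,42) to end (214,258), the free notches at about (297,98) and (297,213), and the steel pair held with its far end at (275,207). I enlarge both ends of the two pairs side by side to confirm direction.

```bash
python3 - <<'E'
from h import *
i,p,d=load('wrist')
b=p[20:190,260:310]; A=cv2.resize(b,(175,595),interpolation=cv2.INTER_CUBIC)
s=p[120:350,295:345]; B=cv2.resize(s,None,fx=2.58,fy=2.58,interpolation=cv2.INTER_CUBIC)
tip=cv2.resize(p[120:180,300:345],None,fx=5,fy=5,interpolation=cv2.INTER_CUBIC)
en=cv2.resize(p[295:350,300:345],None,fx=5,fy=5,interpolation=cv2.INTER_CUBIC)
M=np.zeros((600,560,3),np.uint8); M[:595,:175]=A; M[:300,180:405]=tip; M[300:575,180:405]=en
cv2.imwrite('pics/w4.png',M)
E
```

```text
(no output)
```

View pics/w4.png

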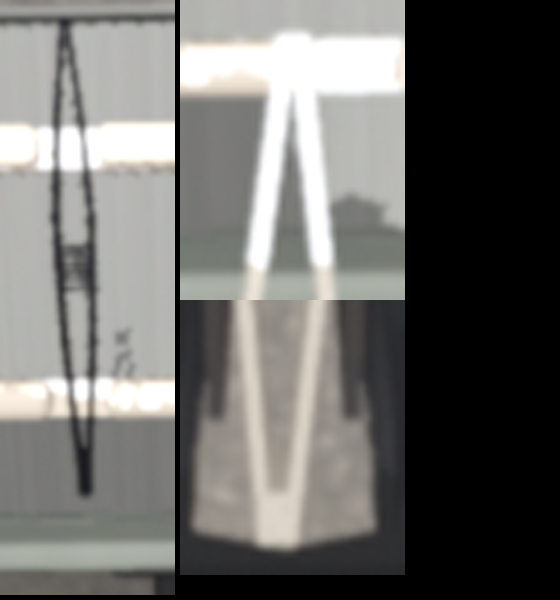

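The block-shaped joined end of the black pair is at the handle side. The steel pair's block is also at the near end, so its tips already point away and no flip is needed. Now I refine the tray pose from this view.

```bash
python3 - <<'E'
from h import *
i,p,d=load('wrist'); it,pt,dt=load('top')
c=lambda a,b,h:ray(i,150+a/1.6,b/1.6,h)
fl,fr=c(152,36,12),c(352,34,12); a,b=c(136,281,46),c(374,279,46)
print('far',fl,fr,'panel',a,b, np.linalg.norm((fl-fr)),np.linalg.norm(a-b))
for q in(a-b,fl-fr): print(np.degrees(np.arctan2(-q[0],q[1])))
print('notch',c(297,98,16),c(297,213,16),'black',c(209,98,16),c(214,213,16))
W=lambda a,b:w(i,d,150+a/1.6,b/1.6,1)
print('depth rest',W(250,98),W(330,98),'floor',W(270,150),W(320,150),'notch',W(296,98),'panel',W(160,284),W(340,284))
# steel in hand
print('steel ends',c(276,207,190),c(270,545,190),W(275,212),W(272,400))
y=np.radians(17.4);o=np.array([596,239.5])
for P in((34,-27,11),(-34,-27,11),(70,60,12),(70,-60,12),(-78,72,46),(-78,-72,46),(-118,0,38)):
    X=o+[P[0]*np.cos(y)-P[1]*np.sin(y),P[0]*np.sin(y)+P[1]*np.cos(y)]; u,v=proj(i,(*X,P[2])); print(P,X.round(1),((u-150)*1.6).round(1),(v*1.6).round(1))
E
```

```text
far [644.4 318.8  12. ] [680.5 207.1  12. ] panel [508.  287.5  46. ] [551.8 152.   46. ] 117.3886706628881 142.40326541199818
17.91328281189193
17.910163793811922
notch [637.4 227.1  16. ] [573.2 206.   16. ] black [621.6 277.3  16. ] [557.4 256.3  16. ]
depth rest [628.2 253.4  22.5] [642.1 208.7  23.1] floor [604.9 233.9   3.4] [614.4 203.5   4. ] notch [637.8 227.7  12. ] panel [510.7 273.3  46.4] [542.9 170.5  46.4]
steel ends [582.6 224.4 190. ] [470.4 191.1 190. ] [581.3 224.3 192.5] [526.5 207.9 195. ]
(34, -27, 11) [636.5 223.9] 301.1 102.4
(-34, -27, 11) [571.6 203.6] 299.4 215.8
(70, 60, 12) [644.9 317.7] 154.1 35.7
(70, -60, 12) [680.7 203.2] 358.4 35.8
(-78, 72, 46) [500.  284.9] 137.1 294.7
(-78, -72, 46) [543.1 147.5] 376.0 294.7
(-118, 0, 38) [483.4 204.2] 257.4 352.5
```

Request:
apply_moves --targets '[[0,[40,4,-30],[0,0,0.5]],[0,[79,8,-70],[0,0,0.5]],[0,[79,8,-120],[0,0,0.5]],[0,[79,8,-140],[0,0,0.5]],[0,[79,8,-140],[0,0,0.5]],[0,[79,8,-140],[0,0,0.5]]]'

```text
time_s: 4.95
eef_pos: [605.3, 215.7, 53.5]
ee_rot: [0.0, 0.988, 0.155, 0.001]
force: [0.0, 0.1, 1.1]
grip_width: 0.11
grip_force: 29.3
```

```bash
python3 - <<'E'
from h import *
s=ctrl.sense(); print(s['eef_pos'],s['ee_rot'],s['grip_width'],s['time_s'])
i,p,d=snap('wrist'); cv2.imwrite('pics/w5.png',cv2.resize(p[60:360,200:440],None,fx=2,fy=2,interpolation=cv2.INTER_CUBIC))
E
```

```text
[605.3039231  215.66072135  53.50794725] [2.25895683e-05 9.87857172e-01 1.55363844e-01 5.31481703e-04] 0.10989401330442185 4.95
```

View pics/w5.png

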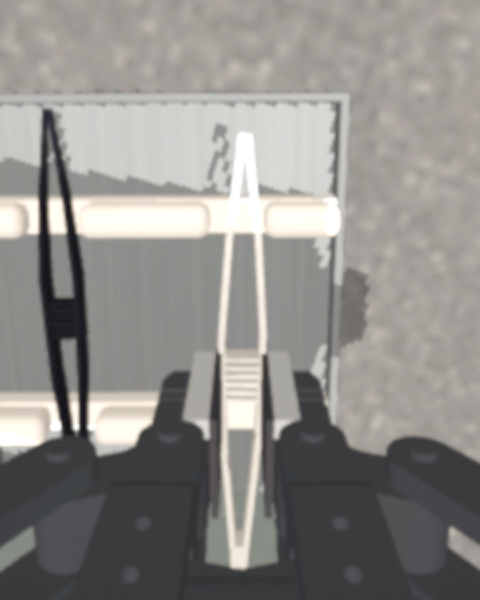

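The view (2x crop at offset 200,60) shows the far notch from x 210 to 266 at row 217, with the steel pair's centre at (245,217) held above it.

```bash
python3 - <<'E'
from h import *
i,p,d=load('wrist'); c=lambda a,b,h:ray(i,200+a/2,60+b/2,h)
n=c(238,217,20); S=c(245,190,57); wst=c(242,375,57); e=c(239,560,57)
t=c(245,137,57); y=np.radians(17.9); ly=np.array([-np.sin(y),np.cos(y),0]); lx=np.array([np.cos(y),np.sin(y),0])
print(w(i,d,200+120,60+217/2,1), w(i,d,200+75,60+217/2,1), w(i,d,200+121,60+70,1))
r=c(341,217,12); r2=c(349,97,12); bl=c(62,317,20); nb=c(68,430,20);nbf=c(55,215,20)
for k,q in dict(notch=n,S=S,waist=wst,end=e,tip=t,rim=r2,black=bl,nb=nb,nbf=nbf).items(): print(k,q,'lat',(q-[605.3,215.7,0])@ly,'ax',(q-[605.3,215.7,0])@lx)
E
```

```text
[637.5 226.1  12.3] [631.2 251.2  21.6] [661.9 233.5  54.5]
notch [638.7 227.1  20. ] lat 0.5824651697120178 ax 35.28711853249112
S [651.7 229.5  57. ] lat -1.1293442923748171 ax 48.39550166564336
waist [608. 216.  57.] lat -0.5443845468956507 ax 2.661511875814472
end [555.7 200.   57. ] lat 0.30485610196323404 ax -52.024581331877016
tip [662.8 233.1  57. ] lat -1.1152628959866777 ax 60.06468337278434
rim [680.4 206.9  12. ] lat -31.456512750904555 ax 68.76000149470754
black [592.9 268.5  20. ] lat 54.05540658555195 ax 4.428658811724803
nb [556.  257.8  20. ] lat 55.21480566085484 ax -33.97389050188437
nbf [622.9 277.7  20. ] lat 53.58937656724856 ax 35.80417181186617
```

Request:
apply_moves --targets '[[0,[0,1,-20],[0,0,0]],[0,[0,1,-30],[0,0,0]],[0,[0,1,-36],[0,0,0]],[0,[0,1,-37],[0,0,0]],[0,[0,1,-37],[0,0,0]],[0,[0,1,-37],[0,0,0]]]'

```text
time_s: 5.6
eef_pos: [605.1, 217.7, 16.1]
ee_rot: [0.0, 0.988, 0.156, 0.001]
force: [0.4, -0.0, -0.3]
grip_width: 0.114
grip_force: 29.3
```

Request:
apply_moves --targets '[[0,[0,-0.5,-1],[0,0,0]],[0,[0,-0.5,-1.5],[0,0,0]],[0,[0,-0.5,-1.5],[0,0,0]]]'

```text
time_s: 5.9
eef_pos: [605.0, 217.1, 14.2]
ee_rot: [0.0, 0.988, 0.156, 0.0]
force: [0.2, -1.1, 2.5]
grip_width: 0.11
grip_force: 29.6
```

Request:
apply_moves --targets '[[16,[0,0,0.5],[0,0,0]],[24,[0,0,0.5],[0,0,0]],[24,[0,0,0.5],[0,0,0]],[24,[0,0,0.5],[0,0,0]],[24,[0,0,20],[0,0,0]],[24,[0,0,50],[0,0,0]],[24,[0,0,80],[0,0,0]],[40,[-40,-12,110],[0,0,0]],[40,[-70,-22,110],[0,0,0]],[40,[-70,-22,110],[0,0,0]],[40,[-70,-22,110],[0,0,0]]]'

```text
time_s: 7.0
eef_pos: [534.8, 195.1, 124.2]
ee_rot: [-0.0, 0.988, 0.156, 0.0]
force: [0.4, -0.3, 0.9]
grip_width: 0.466
grip_force: 0.0
```

```bash
python3 - <<'E'
from h import *
s=ctrl.sense(); print(s['eef_pos'],s['ee_rot'],s['grip_width'],s['time_s'])
i,p,d=snap('wrist'); cv2.imwrite('pics/w6.png',cv2.resize(p[30:400,130:500],None,fx=1.6,fy=1.6,interpolation=cv2.INTER_CUBIC))
E
```

```text
[534.76315196 195.10164464 124.22214931] [-1.24191510e-06  9.87760600e-01  1.55977017e-01  4.07841723e-04] 0.4658763541877816 7.0
```

View pics/w6.png

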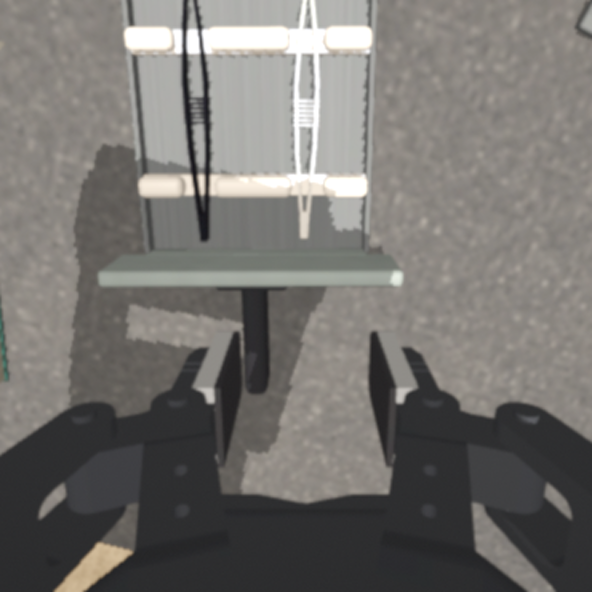

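The steel pair lies in the free notches, parallel to the black one. The handle's blade runs from (255,292) to (258,390) in this crop, and I measure it now.

```bash
python3 - <<'E'
from h import *
i,p,d=load('wrist'); c=lambda a,b,h:ray(i,130+a/1.6,30+b/1.6,h)
W=lambda a,b:w(i,d,130+a/1.6,30+b/1.6,1)
print('handle',c(257,310,38),c(258,385,38),W(257,320),W(256,360))
a,b=c(97,285,46),c(404,285,46); print('panel front',a,b,(a+b)/2,np.linalg.norm(a-b),np.degrees(np.arctan2(b[0]-a[0],a[1]-b[1])))
print('steel waist',c(306,113,20),W(306,113),'end',c(304,238,15))
E
```

```text
handle [509.5 211.5  38. ] [469.9 199.2  38. ] [504.5 210.   38.2] [483.3 204.2  38.1]
panel front [501.5 286.9  46. ] [546.1 149.3  46. ] [523.8 218.1  46. ] 144.6475717044707 17.958956358436968
steel waist [606.1 217.3  20. ] [606.1 217.3  18.2] end [546.6 199.   15. ]
```

Request:
apply_moves --targets '[[40,[-50,9.7,-30],[0,0,0]],[40,[-50,9.7,-60],[0,0,0]],[40,[-50,9.7,-90],[0,0,0]],[40,[-50,9.7,-112],[0,0,0]],[40,[-50,9.7,-116],[0,0,0]],[40,[-50,9.7,-116],[0,0,0]],[0,[-50,9.7,-116],[0,0,0]],[0,[-50,9.7,-116],[0,0,0]],[0,[-50,9.7,-116],[0,0,0]],[0,[-50,9.7,-116],[0,0,0]],[0,[-50,9.7,-116],[0,0,0]]]' --squeeze 70

```text
time_s: 8.15
eef_pos: [485.5, 205.0, 8.9]
ee_rot: [-0.0, 0.988, 0.156, 0.001]
force: [-0.8, 0.9, 6.6]
grip_width: 0.127
grip_force: 68.3
```

Request:
apply_moves --targets '[[0,[0,0,3],[0,0,0]],[0,[0,0,6],[0,0,0]],[0,[0,0,10],[0,0,0]],[0,[0,0,15],[0,0,0]],[0,[0,0,20],[0,0,0]],[0,[0,0,24],[0,0,0]],[0,[0,0,25],[0,0,0]],[0,[0,0,25],[0,0,0]],[0,[0,0,25],[0,0,0]]]'

```text
time_s: 9.05
eef_pos: [484.5, 204.8, 32.6]
ee_rot: [0.0, 0.988, 0.156, -0.0]
force: [0.1, -0.3, -2.8]
grip_width: 0.123
grip_force: 68.1
```

```bash
cat > tilt.py <<'E'
from h import *
def go():
    i,p,d=snap('wrist'); s=ctrl.sense(); print(s['eef_pos'],s['time_s'],s['grip_width'])
    q=s['ee_rot']; yaw=2*np.arctan2(q[2],q[1]); o=np.array(s['eef_pos'])
    f,cx,cy,T=K(i); v,u=np.mgrid[0:400,0:640]; P=np.stack([(u-cx)/f*d,(v-cy)/f*d,d],-1)@T[:3,:3].T+T[:3,3]
    c,sn=np.cos(yaw),np.sin(yaw); X=P-o; L=np.stack([c*X[...,0]+sn*X[...,1],-sn*X[...,0]+c*X[...,1],P[...,2]],-1); L[d<=0]=np.nan
    return i,p,d,L
if __name__=='__main__':
    i,p,d,L=go()
    # pan floor points: tool x = 118+(-25..25), y -10..10
    for x0 in(52,60,100,118,136,160,176):
        for y0 in(-45,0,45):
            m=(abs(L[...,0]-x0)<2.5)&(abs(L[...,1]-y0)<4); print(x0,y0,m.sum(),np.nanmedian(L[m][:,2]).round(1) if m.any() else '')
E
python3 tilt.py
```

```text
[484.51943667 204.79273314  32.59319081] 9.1 0.130971747499456
52 -45 168 26.7
52 0 166 26.6
52 45 166 26.6
60 -45 173 26.5
60 0 173 26.6
60 45 182 26.5
100 -45 236 26.5
100 0 232 26.4
100 45 233 26.4
118 -45 0 
118 0 0 
118 45 0 
136 -45 0 
136 0 0 
136 45 0 
160 -45 0 
160 0 0 
160 45 0 
176 -45 0 
176 0 0 
176 45 0
```

The tray hangs level with no droop. Now I carry it to in front of the mouth.

Request:
apply_moves --targets '[[0,[-4,-5,0],[0,0,-0.5]],[0,[-10,-15,0],[0,0,-2]],[0,[-17,-29,0],[0,0,-4]],[0,[-24,-45,0],[0,0,-6]],[0,[-29,-62,0],[0,0,-8]],[0,[-32,-79,0],[0,0,-10]],[0,[-34,-96,0],[0,0,-12.5]],[0,[-34,-113,0],[0,0,-15]],[0,[-34,-130,0],[0,0,-17.5]],[0,[-34,-146,0],[0,0,-20]],[0,[-34,-160,0],[0,0,-22]],[0,[-34,-171,0],[0,0,-23]],[0,[-34,-180,0],[0,0,-23.6]],[0,[-34,-184,0],[0,0,-23.6]],[0,[-34,-185.5,0],[0,0,-23.6]],[0,[-34,-185.5,0],[0,0,-23.6]],[0,[-34,-185.5,0],[0,0,-23.6]]]'

```text
time_s: 10.8
eef_pos: [450.6, 19.7, 32.8]
ee_rot: [-0.0, 0.999, -0.049, -0.0]
force: [-0.7, 0.1, -1.8]
grip_width: 0.127
grip_force: 68.2
```

```bash
python3 - <<'E'
from tilt import *
i,p,d,L=go(); print(ctrl.sense()['ee_rot']); it,pt,dt=snap('top')
A=cv2.resize(p[0:240,120:520],(800,480),interpolation=cv2.INTER_CUBIC)
cv2.imwrite('pics/w7.png',A)
B=cv2.resize(pt[65:215,250:390],None,fx=4,fy=4,interpolation=cv2.INTER_CUBIC); cv2.imwrite('pics/t7.png',B)
E
```

```text
[450.62389626  19.65967625  32.78320834] 10.85 0.12934370175398624
[-3.41569504e-05  9.98802118e-01 -4.89318758e-02 -1.53035022e-05]
```

View pics/t7.png

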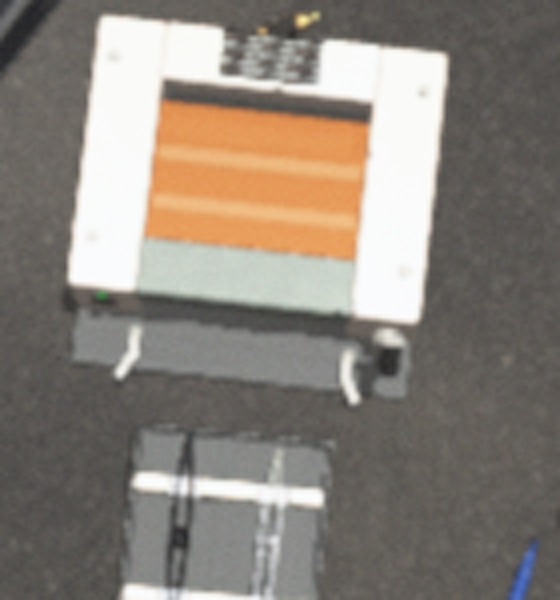

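The top crop (4x, offset 250,65) shows the tray lined up below the mouth, its rim corners at (137,430) and (330,443), the guides' inner edges at about (143,330) and (341,352), and the roof corners at (98,15), (446,55), (422,322) and (68,285). Both tweezers are in place.

```bash
cat > cl.py <<'E'
from h import *
F=np.array([707.5,-6.4]); Y=np.radians(-5.75)
def cloud(i,d):
    f,cx,cy,T=K(i); v,u=np.mgrid[0:400,0:640]; P=np.stack([(u-cx)/f*d,(v-cy)/f*d,d],-1)@T[:3,:3].T+T[:3,3]; return P[(d>0)]
def loc(P): 
    x,y=P[:,0]-F[0],P[:,1]-F[1]; c,s=np.cos(Y),np.sin(Y); return np.stack([c*x+s*y,-s*x+c*y,P[:,2]],1)
E
python3 - <<'E'
from cl import *
i,p,d=load('top'); c=lambda a,b,h:ray(i,250+a/4,65+b/4,h)
for n,a,b,h in(('gl',143,330,14),('gr',341,352,14),('rl',98,15,72),('rr',446,55,72),('fr',422,322,72),('fl',68,285,72),('panL',137,430,35.5),('panR',330,443,35.5),('sillL',72,360,6),('sillR',405,396,6)): q=c(a,b,h); print(n,q,loc(q[None]).round(1))
i2,p2,d2=snap('scene')
for nm,ii,dd in(('top',i,d),('scene',i2,d2)):
    L=loc(cloud(ii,dd)); 
    m=(L[:,2]>10)&(L[:,2]<18)&(L[:,0]>-48)&(L[:,0]<-12)&(abs(L[:,1])<85); q=L[m]
    for x0 in(-38,-30,-22,-15):
        a=q[abs(q[:,0]-x0)<4]; print(nm,x0,[ (a[k,1].min().round(1),a[k,1].max().round(1),k.sum()) for k in(a[:,1]>30,a[:,1]<-30) if k.any()])
    m=(L[:,2]>67)&(L[:,2]<76)&(L[:,0]>-20)&(abs(L[:,1])<130); q=L[m]; print('roof front x by y',[(y0,np.percentile(q[abs(q[:,1]-y0)<6,0],1).round(1)) for y0 in(-95,-80,80,95)], 'y rng',np.percentile(q[:,1],[.5,99.5]).round(1))
    # tray rests: z 40-50
    m=(L[:,2]>42.5)&(L[:,2]<50)&(L[:,0]<-80)&(L[:,0]>-190)&(abs(L[:,1])<70); q=L[m]
    for x0 in(-106,-174):
        a=q[abs(q[:,0]-x0)<14]
        if len(a): print(nm,'rest',len(a),np.percentile(a[:,1],[1,99]).round(1),a[:,0].mean().round(1), np.polyfit(a[:,1],a[:,0],1).round(3))
E
```

```text
gl [703.1  57.8  14. ] [[-10.8  63.4  14. ]]
gr [689.7 -64.4  14. ] [[-11.9 -59.5  14. ]]
rl [882.   82.3  72. ] [[164.7 105.7  72. ]]
rr [ 858.4 -125.    72. ] [[ 162.  -102.9   72. ]]
fr [ 697.5 -110.1   72. ] [[   0.4 -104.2   72. ]]
fl [719.   98.5  72. ] [[  0.9 105.5  72. ]]
panL [637.9  59.6  35.5] [[-75.9  58.7  35.5]]
panR [630.3 -57.   35.5] [[-71.7 -58.1  35.5]]
sillL [685.6 102.2   6. ] [[-32.7 105.9   6. ]]
sillR [ 663.6 -104.4    6. ] [[ -33.9 -101.9    6. ]]
top -38 [(np.float64(74.6), np.float64(80.1), np.int64(6)), (np.float64(-68.9), np.float64(-63.5), np.int64(7))]
top -30 [(np.float64(33.8), np.float64(77.9), np.int64(16)), (np.float64(-68.6), np.float64(-46.2), np.int64(11))]
top -22 [(np.float64(31.9), np.float64(71.9), np.int64(10)), (np.float64(-77.5), np.float64(-59.7), np.int64(7))]
top -15 [(np.float64(67.6), np.float64(84.8), np.int64(7)), (np.float64(-64.3), np.float64(-59.4), np.int64(4))]
roof front x by y [(-95, np.float64(3.2)), (-80, np.float64(2.1)), (80, np.float64(4.1)), (95, np.float64(4.9))] y rng [-100.9  108.1]
top rest 108 [-52.5  58. ] -105.0 [-8.00000e-03 -1.04993e+02]
top rest 120 [-52.4  57. ] -173.0 [-1.8000e-02 -1.7288e+02]
scene -38 [(np.float64(71.3), np.float64(76.2), np.int64(5)), (np.float64(-71.3), np.float64(-61.4), np.int64(6))]
scene -30 [(np.float64(68.1), np.float64(73.5), np.int64(3)), (np.float64(-66.8), np.float64(-57.8), np.int64(6))]
scene -22 [(np.float64(69.1), np.float64(74.0), np.int64(5)), (np.float64(-62.8), np.float64(-60.1), np.int64(3))]
scene -15 [(np.float64(66.7), np.float64(72.8), np.int64(6)), (np.float64(-64.0), np.float64(-62.8), np.int64(2))]
roof front x by y [(-95, np.float64(33.8)), (-80, np.float64(8.8)), (80, np.float64(-0.6)), (95, np.float64(1.1))] y rng [-101.3  108.4]
scene rest 70 [-52.6  55.7] -109.2 [-5.00000e-03 -1.09165e+02]
scene rest 49 [-15.3  57.1] -176.3 [-8.50000e-02 -1.74051e+02]
```

Request:
apply_moves --targets '[[0,[0,1,-3],[0,0,0]],[0,[0,2,-8],[0,0,-0.3]],[0,[0,2.2,-13],[0,0,-0.5]],[0,[0,2.2,-14.5],[0,0,-0.5]],[0,[0,2.2,-14.5],[0,0,-0.5]],[0,[5,1.7,-14.5],[0,0,-0.5]],[0,[12,1,-14.5],[0,0,-0.5]],[0,[20,0.2,-14.5],[0,0,-0.5]],[0,[27,-0.5,-14.5],[0,0,-0.5]],[0,[33,-1.1,-14.5],[0,0,-0.5]],[0,[40,-1.8,-14.5],[0,0,-0.5]],[0,[46,-2.4,-14.5],[0,0,-0.5]],[0,[52,-3,-14.5],[0,0,-0.5]],[0,[56,-3.4,-14.5],[0,0,-0.5]],[0,[58,-3.6,-14.5],[0,0,-0.5]],[0,[58,-3.6,-14.5],[0,0,-0.5]]]'

```text
time_s: 12.55
eef_pos: [508.8, 15.7, 18.3]
ee_rot: [0.0, 0.999, -0.054, 0.0]
force: [0.6, -0.2, -2.7]
grip_width: 0.13
grip_force: 68.2
```

```bash
cat > chk.py <<'E'
from cl import *
s=ctrl.sense(); print(s['eef_pos'],s['ee_rot'],s['force'],s['wrist_torque'],s['time_s'])
for n in('top','scene'):
    i,p,d=snap(n); L=loc(cloud(i,d))
    u=s['eef_pos'][2]-9.1; X=loc(np.array([s['eef_pos']]))[0,0]+118
    for rx in(-34,34):
        m=(abs(L[:,2]-u-22)<3.5)&(abs(L[:,0]-X-rx)<9)&(abs(L[:,1])<64); q=L[m]
        if len(q)>10: print(n,'rest',rx,len(q),np.percentile(q[:,1],[1,99]).round(1),q[:,0].mean().round(1),np.polyfit(q[:,1],q[:,0],1).round(3))
    m=(abs(L[:,2]-u-46)<4)&(abs(L[:,0]-X+74)<9)&(abs(L[:,1])<80); q=L[m]
    if len(q)>10: print(n,'panel',len(q),np.percentile(q[:,1],[1,99]).round(1),q[:,0].mean().round(1),np.polyfit(q[:,1],q[:,0],1).round(3))
    m=(abs(L[:,2]-72)<4)&(abs(L[:,1])<120)&(L[:,0]>0)&(L[:,0]<170); q=L[m]; print(n,'roof',np.percentile(q[:,1],[1,99]).round(1),np.percentile(q[:,0],[1,99]).round(1))
E
python3 chk.py
```

```text
[508.80942584  15.71551309  18.26224901] [ 2.63041183e-06  9.98564645e-01 -5.35597696e-02  4.02740866e-05] [ 0.58230166 -0.22004145 -2.67717692] [0.0233503  0.25393964 0.06482145] 12.55
top rest -34 117 [-51.5  57.3] -114.7 [ 3.00000e-03 -1.14726e+02]
top rest 34 102 [-52.2  58. ] -46.7 [-3.000e-03 -4.671e+01]
top roof [-99.3 105.9] [  3.2 164.7]
scene rest -34 31 [ 3.7 59.2] -118.7 [-9.30000e-02 -1.14772e+02]
scene rest 34 62 [-44.8  57.8] -51.5 [-3.0000e-03 -5.1423e+01]
scene panel 52 [ 5.8 73.9] -159.2 [ 1.20000e-02 -1.59786e+02]
scene roof [-92.6 106.6] [  0.7 161.6]
```

Request:
apply_moves --targets '[[0,[4,-0.4,0],[0,0,0]],[0,[11,-1.1,0],[0,0,0]],[0,[19,-1.9,0],[0,0,0]],[0,[27,-2.7,0],[0,0,0]],[0,[35,-3.5,0],[0,0,0]],[0,[43,-4.3,0],[0,0,0]],[0,[51,-5.1,0],[0,0,0]],[0,[59,-5.9,0],[0,0,0]],[0,[67,-6.7,0],[0,0,0]],[0,[75,-7.5,0],[0,0,0]],[0,[80,-8,0],[0,0,0]],[0,[80,-8,0],[0,0,0]]]'

```text
time_s: 13.85
eef_pos: [589.2, 7.6, 18.2]
ee_rot: [0.0, 0.999, -0.054, 0.0]
force: [-0.5, 1.0, -2.3]
grip_width: 0.125
grip_force: 68.2
```

Request:
apply_moves --targets '[[0,[4,-0.4,0],[0,0,0]],[0,[11,-1.1,0],[0,0,0]],[0,[18,-1.8,0],[0,0,0]],[0,[26,-2.6,0],[0,0,0]],[0,[34,-3.4,0],[0,0,0]],[0,[42,-4.2,-0.5],[0,0,0]],[0,[49,-4.9,-1],[0,0,0]],[0,[55,-5.5,-1.5],[0,0,0]],[0,[60,-6,-2],[0,0,0]],[0,[60,-6,-2],[0,0,0]]]'

```text
time_s: 14.85
eef_pos: [649.1, 1.6, 16.1]
ee_rot: [0.0, 0.999, -0.054, 0.0]
force: [0.4, -0.5, -2.5]
grip_width: 0.131
grip_force: 68.2
```

Request:
apply_moves --targets '[[0,[3,-0.3,-0.5],[0,0,0]],[0,[6,-0.6,-1],[0,0,0]],[0,[8,-0.8,-1],[0,0,0]],[0,[10,-1,-1],[0,0,0]],[0,[11,-1.1,-1],[0,0,0]],[0,[12,-1.2,-1],[0,0,0]],[0,[12,-1.2,-1],[0,0,0]]]'

```text
time_s: 15.55
eef_pos: [660.4, 0.7, 15.3]
ee_rot: [-0.0, 0.999, -0.054, -0.0]
force: [-3.7, 1.0, 0.3]
grip_width: 0.128
grip_force: 68.7
```

Request:
apply_moves --targets '[[0,[1,-0.1,0],[0,0,0]],[0,[2,-0.2,0],[0,0,0]],[0,[2,-0.2,0],[0,0,0]],[0,[2,-0.2,0],[0,0,0]]]'

```text
time_s: 15.95
eef_pos: [660.5, 0.9, 15.2]
ee_rot: [-0.0, 0.999, -0.054, -0.003]
force: [-15.8, 3.0, 6.8]
grip_width: 0.129
grip_force: 69.7
```

```bash
python3 - <<'E'
from tilt import *
i,p,d,L=go()
m=(L[...,2]>35)&(L[...,2]<60)
# panel top height/pos in tool frame, roof front edge
for y0 in(-60,-40,-20,20,40,60):
    a=(abs(L[...,1]-y0)<4)&(L[...,0]>20)&(L[...,0]<140); q=L[a]
    t=q[abs(q[:,2]-52)<4]; r=q[q[:,2]>65]
    print(y0,len(t),np.percentile(t[:,0],[2,98]).round(1) if len(t) else '',np.median(t[:,2]).round(1) if len(t) else '', np.percentile(r[:,0],2).round(1) if len(r) else '')
E
python3 chk.py
```

```text
[660.53411835   0.87814496  15.12770486] 16.0 0.12799008022565606
-60 200 [40.  43.2] 52.4 49.3
-40 201 [39.9 43.3] 52.3 49.2
-20 227 [37.4 43.1] 52.1 49.2
20 182 [40.1 43.1] 52.3 49.3
40 201 [40.2 43.5] 52.2 49.5
60 201 [40.1 43.5] 52.2 49.7
[660.53411835   0.87814496  15.12770486] [-3.39981766e-04  9.98553625e-01 -5.36818605e-02 -2.96659302e-03] [-16.62389528   1.94399217   7.18898185] [ 0.22486994  2.00206575 -0.36515373] 16.0
top roof [-99.8 106.5] [  6.5 165.1]
scene panel 68 [ 7.2 78.3] -3.8 [ 0.029 -5.193]
scene roof [-28.9 107. ] [  1.8 161.7]
```

Request:
apply_moves --targets '[[0,[-1,0.1,0],[0,0,0]],[0,[-1.7,0.2,0],[0,0,0]],[0,[-1.7,0.2,0],[0,0,0]],[10,[-1.7,0.2,0],[0,0,0]],[20,[-1.7,0.2,0],[0,0,0]],[30,[-1.7,0.2,0],[0,0,0]],[30,[-1.7,0.2,0],[0,0,0]],[30,[-1.7,0.2,30],[0,0,0]],[30,[-1.7,0.2,70],[0,0,0]],[30,[-1.7,0.2,120],[0,0,0]],[30,[-1.7,0.2,160],[0,0,0]],[30,[-1.7,0.2,160],[0,0,0]]]'

```text
time_s: 17.3
eef_pos: [663.4, 0.1, 182.3]
ee_rot: [0.001, 0.999, -0.054, 0.006]
force: [1.0, -0.5, -0.5]
grip_width: 0.354
grip_force: 0.0
```

```bash
python3 - <<'E'
from tilt import *
from cl import cloud,loc
i,p,d,L=go(); print(ctrl.sense()['ee_rot'])
for y0 in(-60,-40,-20,20,40,60):
    a=(abs(L[...,1]-y0)<4)&(L[...,0]>20)&(L[...,0]<140); q=L[a]
    t=q[abs(q[:,2]-52)<4]; r=q[q[:,2]>68]
    print(y0,len(t),np.percentile(t[:,0],[2,98]).round(1),np.median(t[:,2]).round(1), np.percentile(r[:,0],2).round(1) if len(r) else '')
a=(L[...,1]<-70)&(L[...,1]>-110)&(L[...,0]>0)&(L[...,0]<48)&(L[...,2]>40); q=L[a]
print('latch wrist',len(q), np.percentile(q,[2,50,98],axis=0).round(1) if len(q) else '')
t=q[q[:,2]>76]; print('top', len(t), t.min(0).round(1) if len(t) else '', t.max(0).round(1) if len(t) else '')
for n in('top','scene'):
    i,p,d=snap(n); Q=loc(cloud(i,d)); q=Q[(Q[:,1]<-70)&(Q[:,1]>-104)&(Q[:,0]<-8)&(Q[:,0]>-45)&(Q[:,2]>25)]
    print(n,len(q),np.percentile(q,[2,50,98],axis=0).round(1) if len(q) else '')
E
```

```text
[6.62165162e+02 2.37231849e-01 1.78463687e+02] 17.35 0.3519836082102098
[ 4.47327744e-04  9.98559279e-01 -5.35643294e-02  3.16686166e-03]
-60 63 [38.2 43.6] 52.2 48.3
-40 63 [38.2 43.7] 52.3 47.7
-20 67 [36.5 43.6] 52.0 47.7
20 72 [38.1 44.4] 52.3 48.4
40 72 [38.1 44.4] 52.1 48.4
60 72 [38.1 44.4] 52.3 48.5
latch wrist 875 [[ 13.6 -96.3  41.3]
 [ 32.4 -85.8  76.8]
 [ 47.7 -71.5  86.6]]
top 443 [ 12.3 -95.8  76.2] [ 34.3 -81.   87.8]
top 60 [[-32.2 -91.5  39.6]
 [-19.  -83.9  81.2]
 [-11.2 -76.8  87.5]]
scene 17 [[-20.3 -82.8  26.8]
 [-17.3 -79.   36.4]
 [ -9.1 -75.2  51.1]]
```

Request:
apply_moves --targets '[[0,[0,-40,0],[0,0,0]],[0,[2,-80,0],[0,0,0]],[0,[3,-123,0],[0,0,0]],[0,[3,-123,0],[0,0,0]],[0,[3,-123,0],[0,0,0]],[0,[3,-123,-40],[0,0,0]],[0,[3,-123,-80],[0,0,0]],[0,[3,-123,-110],[0,0,0]],[0,[3,-123,-113],[0,0,0]],[0,[3,-123,-113],[0,0,0]]]' --squeeze 20

```text
time_s: 18.45
eef_pos: [664.0, -121.5, 62.3]
ee_rot: [-0.0, 0.999, -0.053, -0.0]
force: [-0.3, -0.9, 0.3]
grip_width: 0.003
grip_force: 0.0
```

Request:
apply_moves --targets '[[0,[0.5,5,-4],[0,0,0]],[0,[1,10,-8],[0,0,0]],[0,[1.5,15,-12],[0,0,0]],[0,[2,20,-12],[0,0,0]],[0,[2.5,25,-12],[0,0,0]],[0,[3,30,-12],[0,0,0]],[0,[3.5,35,-12],[0,0,0]],[0,[4,40,-12],[0,0,0]],[0,[4.5,45,-12],[0,0,0]],[0,[4.5,45,-12],[0,0,0]]]'

```text
time_s: 19.45
eef_pos: [668.5, -76.8, 50.2]
ee_rot: [-0.0, 0.999, -0.053, -0.0]
force: [-0.8, -0.2, 0.8]
grip_width: 0.0
grip_force: 0.0
```

```bash
cat > lt.py <<'E'
from cl import *
s=ctrl.sense();print(s['eef_pos'],loc(s['eef_pos'][None]).round(1),s['force'],s['time_s'])
for n in('wrist','top','scene'):
    i,p,d=snap(n); L=loc(cloud(i,d))
    q=L[(L[:,1]<-20)&(L[:,1]>-100)&(L[:,0]<-11)&(L[:,0]>-36)&(L[:,2]>22)&(L[:,2]<95)]
    for a in range(-100,-20,8):
        k=q[(q[:,1]>=a)&(q[:,1]<a+8)]
        if len(k): print(n,a,len(k),np.percentile(k[:,2],[5,50,95]).round(1),np.percentile(k[:,0],[5,95]).round(1))
E
python3 lt.py
```

```text
[668.49086783 -76.76064353  50.23493693] [[-31.8 -73.9  50.2]] [-0.76526995 -0.20395649  0.83471392] 19.45
wrist -100 112 [35.1 38.8 94.6] [-26.8 -12.6]
wrist -92 576 [39.4 62.9 94. ] [-26.8 -12.6]
wrist -84 1045 [42.2 68.9 93.1] [-26.6 -12.3]
wrist -76 1344 [49.  73.6 91.1] [-31.9 -12.2]
wrist -68 952 [54.6 67.9 93.2] [-26.7 -12. ]
wrist -60 1082 [62.3 71.1 92. ] [-32.1 -12. ]
wrist -52 263 [65.9 69.3 72.8] [-30.9 -12. ]
scene -76 2 [39.2 41.7 44.3] [-20.2 -19.6]
scene -68 16 [41.2 66.  77.8] [-33.8 -16. ]
scene -60 23 [32.6 70.1 74.3] [-35.3 -12.8]
scene -52 21 [31.6 65.9 71.5] [-32.8 -11.6]
scene -44 7 [23.  31.3 42.6] [-12.5 -11.2]
scene -36 3 [23.8 36.3 48.5] [-11.8 -11.1]
scene -28 3 [37.6 46.6 49.5] [-13.3 -11.5]
```

Request:
apply_moves --targets '[[0,[0,-5,0],[0,0,0]],[0,[0,-6,15],[0,0,0]],[0,[0,-6,35],[0,0,0]],[0,[0,0,42],[0,0,0]],[0,[1,12,42],[0,0,0]],[0,[2,24,42],[0,0,0]],[0,[2,24,42],[0,0,0]],[0,[2,24,36],[0,0,0]],[0,[2,24,30],[0,0,0]],[0,[2,24,25],[0,0,0]],[0,[2,25,20],[0,0,0]],[0,[2,26,15],[0,0,0]],[0,[2,27,10],[0,0,0]],[0,[2,28,5],[0,0,0]],[0,[2,28,0],[0,0,0]],[0,[2,28,0],[0,0,0]]]'

```text
time_s: 21.2
eef_pos: [669.9, -49.6, 49.1]
ee_rot: [-0.0, 0.999, -0.054, -0.001]
force: [0.0, -0.2, 0.5]
grip_width: 0.0
grip_force: 0.0
```

Request:
apply_moves --targets '[[0,[0,1,-3],[0,0,0]],[0,[0,1,-6],[0,0,0]],[0,[0,1,-8],[0,0,0]],[0,[0,1,-9.5],[0,0,0]],[0,[0,1,-9.5],[0,0,0]]]'

```text
time_s: 21.7
eef_pos: [670.5, -48.4, 41.2]
ee_rot: [0.0, 0.999, -0.054, 0.0]
force: [-2.0, 0.6, 3.0]
grip_width: 0.001
grip_force: 1.8
```

```bash
python3 lt.py
```

```text
[670.54014985 -48.44426051  41.2423336 ] [[-32.6 -45.5  41.2]] [-1.98271796  0.6038416   3.02016858] 21.7
wrist -100 66 [36.6 43.  44.1] [-17.  -12.3]
wrist -92 306 [38.8 42.7 44.2] [-20.9 -12.2]
wrist -84 438 [36.2 43.3 94.3] [-22.6 -12.2]
wrist -76 527 [39.3 88.1 94.7] [-22.7 -12.2]
wrist -68 526 [42.  86.5 94.5] [-27.6 -12.4]
wrist -60 1122 [42.7 69.2 93.7] [-27.5 -12.8]
wrist -52 1695 [40.9 74.7 90.7] [-34.  -13.8]
wrist -44 1453 [40.1 68.  93.1] [-27.7 -13.3]
wrist -36 498 [51.7 84.9 93.9] [-27.5 -21.7]
wrist -28 387 [85.5 92.  94.8] [-27.3 -20.3]
scene -44 14 [32.2 35.9 40.9] [-35.2 -14.1]
scene -36 17 [36.4 57.1 93.8] [-33.6 -11.3]
scene -28 6 [30.2 45.3 84.7] [-26.1 -11.1]
```

Request:
apply_moves --targets '[[0,[0,0,-1],[0,0,0]],[0,[0,0,-1.5],[0,0,0]],[0,[0,0,-1.5],[0,0,0]],[0,[0,0,-1.5],[0,0,0]]]'

```text
time_s: 22.25
eef_pos: [670.7, -48.4, 40.7]
ee_rot: [0.0, 0.999, -0.054, 0.001]
force: [-5.2, 2.4, 11.5]
grip_width: 0.001
grip_force: 5.8
```

End stop reached, since the force rises while the tool no longer moves. I retreat straight up and away, then check.

Request:
apply_moves --targets '[[0,[0,0,3],[0,0,0]],[0,[0,0,30],[0,0,0]],[0,[0,0,70],[0,0,0]],[0,[-40,0,110],[0,0,0]],[0,[-60,0,130],[0,0,0]],[0,[-60,0,130],[0,0,0]],[0,[-60,0,130],[0,0,0]]]'

```text
time_s: 22.95
eef_pos: [610.5, -48.6, 169.2]
ee_rot: [0.0, 0.999, -0.054, 0.0]
force: [0.1, -0.1, -0.6]
grip_width: -0.005
grip_force: 0.0
```

```bash
python3 - <<'E'
from cl import *
s=ctrl.sense();print(s['eef_pos'],s['force'],s['time_s'])
i,p,d=snap('wrist'); L=loc(cloud(i,d))
for a in range(-100,-30,6):
    k=L[(L[:,1]>=a)&(L[:,1]<a+6)&(L[:,0]<-12)&(L[:,0]>-19)&(L[:,2]>25)]
    if len(k): print(a,len(k),np.percentile(k[:,2],[50,95]).round(1))
for y0 in(-60,-30,20,40,60):
    k=L[(abs(L[:,1]-y0)<5)&(abs(L[:,2]-52)<3)&(L[:,0]>-20)&(L[:,0]<10)]; print('panel',y0,len(k),np.percentile(k[:,0],[3,97]).round(1),np.median(k[:,2]).round(1))
it,pt,dt=snap('top'); C=loc(np.array([[670,0,0.]]))
# tweezers through amber window? and other objects
k0=lambda u,v,h:ray(it,u,v,h)
hsv=cv2.cvtColor(pt,cv2.COLOR_BGR2HSV); m=(hsv[...,0]>105)&(hsv[...,0]<125)&(hsv[...,1]>150); v,u=np.nonzero(m[:,350:400]); print('pen blue px mean',u.mean()+350,v.mean())
E
```

```text
[610.54575503 -48.62716597 169.21367717] [ 0.09510854 -0.10327471 -0.55103445] 22.95
-100 6 [43.2 44. ]
-94 58 [43.1 44.7]
-88 62 [43.2 44.7]
-82 64 [43.3 44.6]
-76 56 [43.3 44.5]
-70 56 [43.4 44.6]
-64 56 [43.1 44.6]
-58 55 [43.4 44.7]
-52 66 [43.4 44.7]
-46 64 [43.1 44.7]
-40 36 [43.1 44.4]
panel -60 146 [-8.2 -0.6] 51.9
panel -30 141 [-8.  -0.4] 52.1
panel 20 156 [-9.1  0.4] 52.2
panel 40 151 [-7.5  0.6] 52.2
panel 60 151 [-7.4  0.8] 52.1
pen blue px mean 370.6363636363636 147.8181818181818
```

The bar top is level at 43 mm over its whole length, and the panel is flush with the face, at x -8 to 0.

```bash
python3 -c "
from rig import ctrl
print(ctrl.finish_job())"
```

```text
the job is handed in; nothing more can be done
None
```

The job is handed in with no verdict returned: the steel tweezers went into the free notches tips away from the handle, the tray measured flush with the cleaner's face, the latch measured level, and I never touched the pen, vial or dish; I did not re-check the tweezers once the tray was inside.

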